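# Set a test plate in the coupon stand and clip it to the tab

## Robot

A 6-joint arm with a two-finger parallel gripper is mounted at the origin on a cart in front of the work surface, level with it; the furniture and walls round the work are solid. World frame = base frame: x ahead of the robot, y to its left, z up, the work surface at z = 0. Lengths are in m, angles in degrees, forces in N, time in s.
With the tool pointing down it reaches from about 0.35 to 0.975 m from the base axis. Payload 4.9 kg.
Tool frame: the origin (TCP) lies on the centre line of the jaws, within the pads' length; the fingertips stand 8 mm ahead of it and the grasp point (between the pads) lies 11 mm behind it; z points along the fingers, y is the line along which they close (so a half turn about z gives the same grasp; the last joint's range is limited). The gripper opens to 85 mm and grips with 20 to 120 N. Pads are 22 mm wide; open, the fingers measure 114 mm over their backs; the gripper's body (76 mm by 85 mm) begins 54 mm behind the grasp point. The pads swing forward as they close: fully open they stand 13 mm farther back than shut.
Start: joints at [-71.333, 3.019, 92.412, -0, 84.569, -6.818], TCP at [0.269, -0.564, 0.239] pointing down, gripper open.
Joint ranges: [-172.51, 172.51], [-57.92, 126.97], [3.15, 148.05], [-58.71, 238.71], [5.1, 150.11], [-179.66, 179.66]. Speed limits (degrees/s): [147.25, 147.25, 180, 180, 180, 180].

## Interface

Orientations are given as [roll, pitch, yaw] about the fixed x, y, z axes, in that order (R = Rz(yaw) Ry(pitch) Rx(roll)).
In Python, from cell import env gives the robot as it stands. Calls block until the motion is done:
- env.move_pose(position, orientation): joint-space move of the TCP to a pose.
- env.servo_line(position, rotation=None, speed=0.15, contact_N=None): straight line of the TCP; rotation=None keeps the orientation; speed is the mean speed in m/s. With contact_N (N) it stops when the force on the tool has changed by that much, and returns True; else False.
- env.movej(angles): joint-space move.
- env.release() and env.close_gripper(effort=None): open the fingers fully, or close them until they stop; effort is the grip in N (None keeps the last).
- env.sleep(seconds).
- env.inverse_kinematics(position, orientation): joint angles nearest the present ones, or None.
- env.sense(): the state.
- env.get_image(name): name is "side" or "top" or "wrist"; returns a dict with "img" (384x512x3 uint8, red, green, blue), "fovy" (degrees; the focal length in pixels is half the picture's height over the tangent of half this angle, whatever the lens; pixels are square), "cx", "cy" (the principal point, pixels), "R" (3x3) and "t" (3): a world point X has camera coordinates R X + t. Camera axes: x right, y down, z forward; pixel columns grow to the right and rows downward; lengths in m; the calibration is good to about 2 mm. A picture is of the moment at which its call begins. There is no depth.
A pose or a line that the arm cannot do raises env.Unreachable and nothing moves.
- env.close_job(): hands the job in; it is judged then, once.
Trained networks look in the newest picture that a camera, given by its name, has taken for a name from the list of things; names that differ only in an ending like _2 or _b are one class to them, and where a whole thing is asked for, a point or a joint stands for the part that bears it (a point fixed in the world has none). Each returns a list of dicts, best first, with "conf" (0 to 1); they miss things now and then, are a little off and sometimes report something else, mostly with a low value. They report only what shows in the picture. A call takes as long as a camera call.
- env.silhouettes(camera, query): "mask" (384x512 bool, what is visible of it).
- env.landmark_of(camera, query): "at" ([x, y, z] in m, in world coordinates, good to about 4 mm: a listed point, or the origin of a listed thing).
The state is a dict: "t": time; "joints": joint angles; "qvel": joint speeds; "joint_torque": joint torques, N m; "tcp_pos": TCP position; "tcp_rot": TCP orientation; "force": force on the tool from outside, world axes, zero at the start; "ft_torque": the same for the moment, N m; "grip_width": finger opening in m; "grip_force": force on a finger pad.
Only numpy, scipy, OpenCV 4.12 (cv2) and the standard library are available. Lean on these libraries where they do the work, as an engineer would, in place of code of your own. Each camera call takes 0.05 s, during which the arm holds its last target. There are 200 camera calls.

## Task

Get the bright aluminium test plate ready for welding: take it from the timber block, stand it on its long edge at the bottom of the slot of the blue coupon stand and slide it gently along the slot until it is home against the brass end stop. Then take the orange-handled spring clamp and clip it over the top edge so that it pinches the plate against the upright steel tab, its jaws dipping steeply with both pads well down on plate and tab, pushed on until its pivot meets the plate's edge. Let go, and leave the dark plate, the copper block and the tape measure where they are.

Things in the scene. Friction and masses are not known exactly. Their poses are not given: they have to be found in the camera images.
- plate: bright aluminium plate 8 mm (x) by 140 mm (y) by 90 mm (z), about 0.3 kg, standing on its long edge in one of the block's two kerfs, where it can lean some 5 degrees. Origin: centre of its lower long edge face (x and y centre, z at the bottom); x is normal to its faces. It is the same turned end for end.
- dark_plate: dark brown steel plate of the same size and frame, standing in the other kerf; not to be disturbed.
- block: fixed timber block 110 mm (x) by 120 mm (y) by 40 mm (z), origin at the centre of its underside, with two kerfs 10 mm wide along its y at x = -30 and +30 mm; kerf floor at z = 12 mm, so a plate's top edge stands 102 mm above the bench and 62 mm above the block.
- stand: blue coupon stand fixed to the bench, base 96 mm (x) by 235 mm (y from -125 to +110) by 10 mm. Origin at bench height under the slot's middle line, z up. Two steel rails along y, out to x = +-24 mm and 35 mm high, leave a slot between them. A plate stands in it, its top edge at z = 100 mm.
- stand_slot (a point): middle of the slot floor (stand x = 0, y = 0, z = 10 mm). Slot 9.6 mm wide, 25 mm deep, mouth chamfered 4 mm, open at the -y end. On the +y side a brass stop (a saddle over both rails with a tongue filling the slot up to z = 46 mm, knob up to 65 mm) is locked anywhere with its face at y = +66 to +91 mm: not reported, find it by feel or eye; it bears a push of 25 N, not 45.
- stand_tab (a point): top of the upright steel tab, centre of its thickness and width (stand x = 8.3, y = 43.5, z = 96 mm). The tab stands on the +x side of the slot: x = 5.3 to 11.3 mm, y = 25 to 62 mm; its edge at y = 20 to 25 mm and its top flare away from the slot. Lower a plate with its end at y < 15 mm, then slide it to +y past the tab. Fingers on the plate clear the tab while they stay at y < 20 mm.
- clamp: spring clamp 150 mm long, 24 mm thick, 0.21 kg, lying flat: two steel levers on a pivot, orange handles, black jaw pads. Origin on the pivot axis at the underside; z along that axis, x from handles (end at x = -95 mm) to jaws. The frame is that of the +y lever; the other is its mirror image. Pivot barrel of 9 mm radius; an edge can enter between the jaws up to the barrel.
- clamp_jaw (a joint): angle between the two levers, rad: 0 jaws shut (pads 3 mm apart), 0.62 fully open (pads about 33 mm apart), about 0.25 when clipped over plate and tab (14 mm).
- clamp_pads (a point): point between the two pads when the clamp is shut: 50 mm ahead of the pivot (+x), mid-thickness. Pads 16 mm long, 24 mm wide.
- clamp_pivot (a point): centre of the pivot barrel, mid-thickness (12 mm above the clamp's underside).
- clamp_grip (a point): where to squeeze: 62 mm behind the pivot (-x), mid-thickness. Handles 24 mm high, 8 mm thick, over their outsides 62 mm here and 74 mm at the ends with the jaws shut, about 47 mm here when clipped on. Squeezing opens the jaws: 10 N to start, 24 N for fully open, where the handles come to a firm stop, parallel, 26 mm over their outsides.
- copper_block: copper chill block 45 x 68 x 32 mm with an upright brass pin to 100 mm; a bystander.
- tape_measure: yellow tape measure 35 x 72 x 62 mm; a bystander.

How it is judged (in metres and radians):
On the way, in this order (a step that is already met when the one before it is completed fails the run):
1. the bright plate stands on the floor of the slot, against the end stop (z of plate in the frame of stand below 0.0125 m and x of plate in the frame of stand between -0.0035 and 0.0035 m and angle between the y axis of plate and the y axis of stand, either way round below 0.04 rad and horizontal distance between end_stop_c0 and plate below 0.0845 m), for 0.2 s.
2. the clamp, let go, pinches the plate to the tab, with its pivot down at the plate's edge (contact force between clamp and plate above 4 N and contact force between clamp and stand above 4 N and z of clamp_pads in the frame of stand below 0.084 m and y of clamp_pads in the frame of stand between 0.022 and 0.066 m and z of clamp_pivot in the frame of stand between 0.1 and 0.123 m and contact force between the fingers and clamp below 0.1 N and angle between plate's own z axis and vertical below 0.04 rad and linear speed of each of plate, clamp below 0.01 m/s), for 0.3 s.
At the end, for the whole second after the job is handed in: Bright plate on the slot floor (2.5 mm), in line and upright (0.04 rad), within 3.5 mm of the end stop; clamp released, at rest, pressing on plate and tab with over 4 N each, pads centred on the tab and 12 mm below its top, pivot centre at most 23 mm above the plate's top edge (all of step 1 and all of step 2); the robot touches nothing.
It fails at once if the plate is rammed against the end stop (contact force between plate and end_stop_c0 above 45 N).
It fails at once if the dark plate, the copper block or the tape measure is moved by more than 30 mm (distance of any of dark_plate, copper_block, tape_measure from where it was at the start of the episode above 0.03 m).
It also fails if it takes over 58 s, if anything falls off the work surface, if the arm or the gripper's body presses on something with over 40 N, if the wrist force passes 120 N, or if a joint passes its speed limit or range.

## Working session

There is one attempt and no reset: what is moved stays moved. The work goes in short steps, each a Python script; the robot and the scene stay as the last script left them, time stands still between calls to the robot, and variables do not carry over. Pictures are saved under pics/ and viewed, at most 10 in all, crops included, and the job is handed in when it is done.

```bash
ls; mkdir -p pics
python3 - <<'E'
from cell import env
import cv2,numpy as np
ims=[]
for c in ("side","top"):
    d=env.get_image(c); ims.append(d["img"]); print(c,d["fovy"],d["cx"],d["cy"],np.round(d["R"],3).tolist(),np.round(d["t"],3))
    for q in ("plate","dark_plate","block","stand","stand_slot","stand_tab","clamp","clamp_pads","clamp_pivot","clamp_grip","copper_block","tape_measure"):
        print(c,q,[(round(r["conf"],2),np.round(r["at"],3).tolist()) for r in env.landmark_of(c,q)[:2]])
    cv2.imwrite(f"pics/{c}0.png",d["img"][:,:,::-1])
print(env.sense()["t"])
E
```

```text
cell.py
pics
side 44.57676659719926 244.72571980696216 183.13814662627243 [[-0.997, -0.077, -0.005], [-0.027, 0.414, -0.91], [0.072, -0.907, -0.415]] [0.562 0.102 1.107]
side plate [(0.63, [0.542, 0.315, 0.011]), (0.18, [0.493, 0.293, 0.011])]
side dark_plate [(0.67, [0.497, -0.264, 0.009])]
side block [(0.88, [0.478, -0.295, 0.002]), (0.38, [0.615, 0.028, 0.009])]
side stand [(0.73, [0.611, 0.028, 0.001]), (0.65, [0.496, -0.265, 0.008])]
side stand_slot [(0.83, [0.614, 0.029, 0.008])]
side stand_tab [(0.93, [0.615, 0.076, 0.094]), (0.24, [0.435, 0.275, 0.014])]
side clamp [(0.7, [0.49, 0.295, 0.002])]
side clamp_pads [(0.59, [0.537, 0.316, 0.014]), (0.18, [0.429, 0.023, 0.001])]
side clamp_pivot [(0.94, [0.488, 0.294, 0.014])]
side clamp_grip [(0.9, [0.434, 0.275, 0.012])]
side copper_block [(0.73, [0.708, -0.209, -0.003])]
side tape_measure [(0.93, [0.426, 0.024, 0.001]), (0.32, [0.491, 0.293, 0.013])]
top 49.844603684767335 256.27106917530017 195.44089935369234 [[0.004, -1.0, -0.015], [-0.993, -0.002, -0.117], [0.117, 0.015, -0.993]] [1.00e-03 5.90e-01 1.28e+00]
top plate [(0.79, [0.48, -0.322, 0.013])]
top dark_plate [(0.53, [0.496, -0.266, 0.01])]
top block [(0.88, [0.48, -0.293, 0.0])]
top stand [(0.76, [0.613, 0.028, -0.002]), (0.57, [0.48, -0.292, -0.002])]
top stand_slot [(0.68, [0.613, 0.026, 0.011])]
top stand_tab [(0.55, [0.616, 0.071, 0.092]), (0.51, [0.429, 0.029, 0.004])]
top clamp [(0.7, [0.488, 0.298, 0.005])]
top clamp_pads [(0.63, [0.54, 0.315, 0.01]), (0.3, [0.479, -0.32, 0.011])]
top clamp_pivot [(0.63, [0.492, 0.294, 0.012]), (0.29, [0.482, -0.294, -0.001])]
top clamp_grip [(0.64, [0.437, 0.276, 0.016]), (0.3, [0.489, 0.299, 0.002])]
top copper_block [(0.88, [0.707, -0.21, 0.0])]
top tape_measure [(0.77, [0.428, 0.03, 0.004])]
1.3
```

View pics/side0.png

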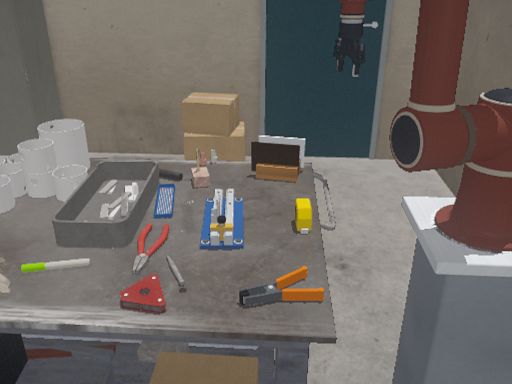

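View pics/top0.png

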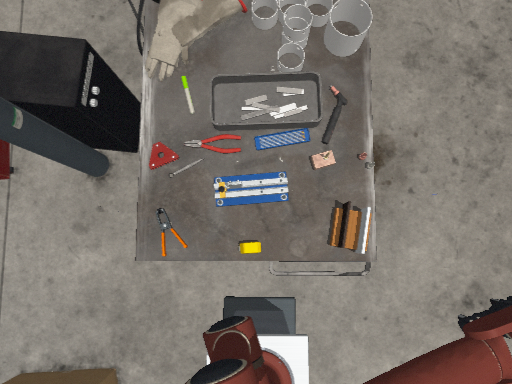

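The side and top views agree. The bright plate (top 366,230) is on the outer side of the block, with its long edge roughly along world x. The stand (250,188) has its stop at +y, and the clamp (168,232) lies with its jaws towards +x. Next I'll look closer with the wrist camera.

```bash
cat > h.py <<'E'
from cell import env
import cv2,numpy as np
def look(name,*qs):
    d=env.get_image("wrist"); cv2.imwrite(f"pics/{name}.png",cv2.resize(d["img"],(800,600))[:,:,::-1])
    for q in qs: print(q,[(round(r["conf"],2),np.round(r["at"],4).tolist()) for r in env.landmark_of("wrist",q)[:2]])
    return d
def K(d):
    f=192/np.tan(np.radians(d["fovy"]/2)); return np.array([[f,0,d["cx"]],[0,f,d["cy"]],[0,0,1]])
def back(d,uv,z):
    "pixel -> world point on plane z"
    R,t=np.array(d["R"]),np.array(d["t"]); c=-R.T@t
    r=R.T@np.linalg.solve(K(d),[uv[0],uv[1],1]); return c+r*(z-c[2])/r[2]
def proj(d,X):
    p=K(d)@(np.array(d["R"])@X+d["t"]); return p[:2]/p[2]
def mask_rect(d,cam,q,z):
    r=env.silhouettes(cam,q)
    if not r: return print(q,"none")
    m=r[0]["mask"]; c=max(cv2.findContours(m.astype(np.uint8),0,1)[0],key=cv2.contourArea)
    P=np.array([back(d,p[0],z)[:2] for p in c],np.float32)*1000
    b=cv2.boxPoints(cv2.minAreaRect(P)); print(q,round(r[0]["conf"],2),np.round(b).tolist())
E
python3 - <<'E'
from h import *
import pickle
env.move_pose([0.46,-0.30,0.36],[180,0,0]); 
d=look("w1","plate","dark_plate","block")
for q in("plate","dark_plate"): mask_rect(d,"wrist",q,.102)
mask_rect(d,"wrist","block",.04)
pickle.dump(d,open("w1.pkl","wb")); print(env.sense()["t"],np.round(-np.array(d["R"]).T@d["t"],3))
E
```

```text
plate [(0.59, [0.4821, -0.324, 0.0137])]
dark_plate [(0.75, [0.4956, -0.2668, 0.0123])]
block [(0.83, [0.4807, -0.291, -0.0025])]
plate 0.61 [[412.0, -318.0], [546.0, -339.0], [548.0, -326.0], [414.0, -305.0]]
dark_plate 0.73 [[429.0, -264.0], [564.0, -286.0], [566.0, -274.0], [431.0, -252.0]]
block 0.67 [[421.0, -310.0], [539.0, -329.0], [547.0, -280.0], [429.0, -260.0]]
2.9583 [ 0.527 -0.301  0.495]
```

View pics/w1.png

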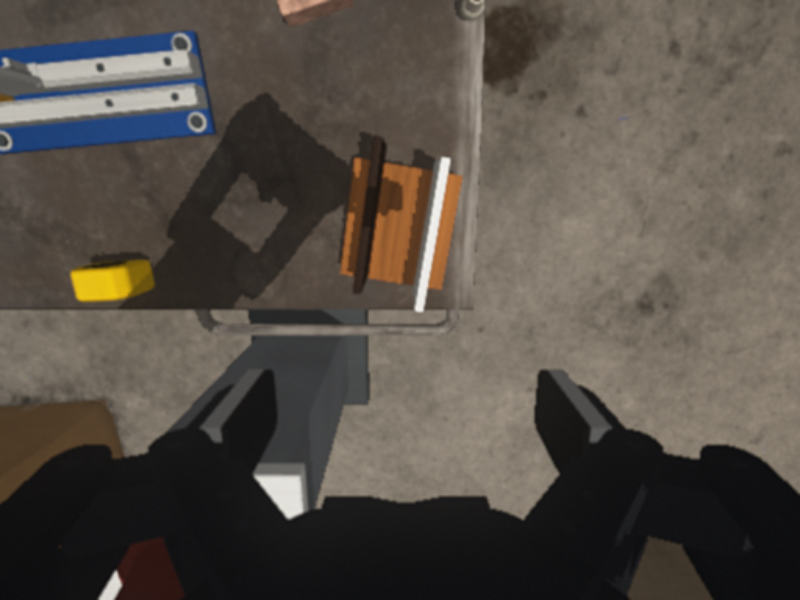

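The wrist view shows the dark plate at (370,215) and the bright plate at (432,235) in their kerfs, both nearly upright, with the block yawed about -9°. Before grasping I'll look at the stand and the clamp from above.

Run:
```python
from h import *
import pickle
env.move_pose([0.46,0.29,0.36],[180,0,20]);
d=look("w2","clamp","clamp_pads","clamp_pivot","clamp_grip"); mask_rect(d,"wrist","clamp",.02); pickle.dump(d,open("w2.pkl","wb"))
env.move_pose([0.61,-0.05,0.32],[180,0,93]); print(env.sense()["joints"])
d=look("w3","stand","stand_slot","stand_tab"); pickle.dump(d,open("w3.pkl","wb"));mask_rect(d,"wrist","stand",.01)
print(env.sense()["t"],np.round(-np.array(d["R"]).T@d["t"],3))
for z in(.064,): print(env.inverse_kinematics([.456,-.323,z],[180,0,-9]))
```

```text
clamp [(0.66, [0.491, 0.3014, 0.0003])]
clamp_pads [(0.73, [0.5365, 0.3108, 0.0141]), (0.38, [0.6151, 0.0272, 0.0116])]
clamp_pivot [(0.58, [0.4948, 0.2948, 0.0151])]
clamp_grip [(0.9, [0.4357, 0.2759, 0.0115])]
clamp 0.63 [[401.0, 298.0], [429.0, 227.0], [521.0, 263.0], [493.0, 334.0]]
[-1.16076437e+01 -7.55448994e-01  8.85999656e+01  1.19042543e-02
  9.21465735e+01 -1.46234442e+01]
stand [(0.67, [0.6147, 0.0312, 0.0008]), (0.61, [0.4809, -0.3227, 0.0134])]
stand_slot [(0.56, [0.6157, 0.0283, 0.0117])]
stand_tab [(0.61, [0.6179, 0.0716, 0.0929]), (0.48, [0.6164, 0.0311, 0.0009])]
stand 0.64 [[556.0, 142.0], [578.0, -107.0], [675.0, -98.0], [653.0, 151.0]]
7.2917 [0.606 0.018 0.455]
[-4.29416504e+01  4.12961582e+00  1.09022896e+02 -2.54444375e-14
  6.68474880e+01  5.60583496e+01]
```

View pics/w3.png

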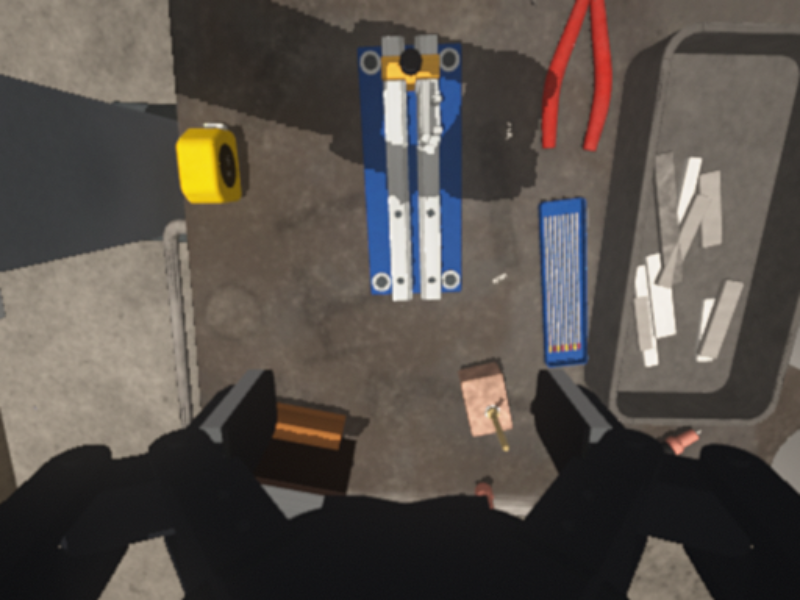

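View pics/w2.png

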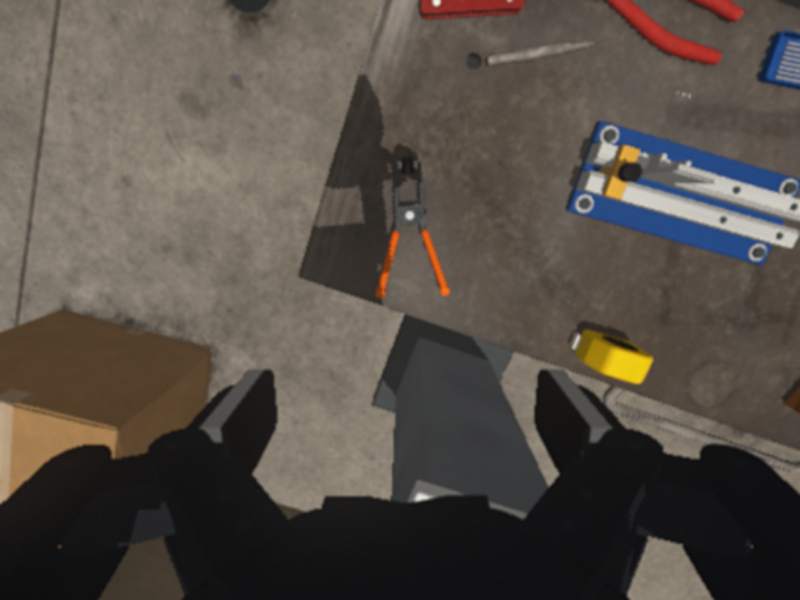

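Wrist view w3: the stand base corners are at about (358,47), (462,43), (463,293) and (371,297), with the brass stop at (411,70) and its tongue down to v≈88. Wrist view w2: the clamp pivot is at (409,215), the jaw pads at (406,165), and the handles splay to (381,296) and (445,292).

Run:
```python
from h import *
import pickle
d=pickle.load(open("w3.pkl","rb")); s=.64
B=[back(d,(u*s,v*s),.01)[:2] for u,v in((358,47),(462,43),(463,293),(371,297))]; print(np.round(B,4).tolist())
M=np.array([(-.048,.11),(.048,.11),(.048,-.125),(-.048,-.125)])
B=np.array(B); mc,bc=M.mean(0),B.mean(0); U,_,V=np.linalg.svd((M-mc).T@(B-bc)); R=(U@V).T; o=bc-R@mc
print("stand yaw",np.degrees(np.arctan2(R[1,0],R[0,0])),"org",o, "resid",np.round((B-(M@R.T+o))*1000,1).tolist())
for uv,z in(((416,299),.035),((381,299+0),.035),((391,299),.035),((442,299),.035),((411,90),.046),((385,80),.046),((438,80),.046),((428,84),.096),((436,150),.09)):
    print(uv,z,np.round(R.T@(back(d,(uv[0]*s,uv[1]*s),z)[:2]-o)*1000,1))
cv2.imwrite("pics/stz.png",cv2.resize(cv2.cvtColor(d["img"][10:200,215:315],cv2.COLOR_RGB2BGR),None,fx=3.1,fy=3.1,interpolation=2))
d=pickle.load(open("w2.pkl","rb"))
for n,uv,z in(("piv",(409,215),.024),("padc",(406,165),.024),("h1",(381,296),.024),("h2",(445,292),.024)): print(n,np.round(back(d,(uv[0]*s,uv[1]*s),z)*1000))
```

```text
[[0.5581, 0.1339], [0.653, 0.1422], [0.6746, -0.0929], [0.5774, -0.1023]]
stand yaw 5.005208764262494 org [0.61510298 0.02767957] resid [[0.4, 0.8], [-0.4, 0.7], [0.7, -0.3], [-0.8, -1.3]]
(416, 299) 0.035 [  -1.7 -123.3]
(381, 299) 0.035 [ -36.8 -122.1]
(391, 299) 0.035 [ -26.8 -122.4]
(442, 299) 0.035 [  24.4 -124.3]
(411, 90) 0.046 [-0.9 66.5]
(385, 80) 0.046 [-22.9  75.1]
(438, 80) 0.046 [22.5 73.5]
(428, 84) 0.096 [11.  60.9]
(436, 150) 0.09 [16.7 14. ]
piv [493. 296.  24.]
padc [540. 317.  24.]
h1 [399. 295.  24.]
h2 [427. 229.  24.]
```

View pics/stz.png

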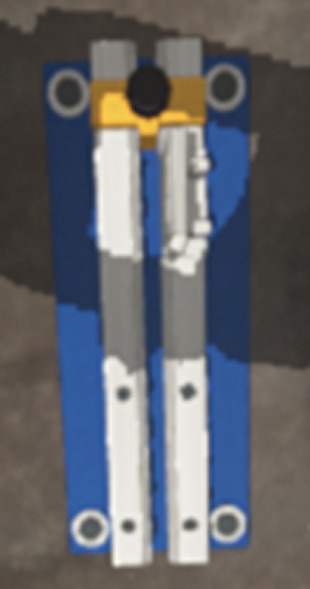

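The stand fits at yaw 5.0° and origin ≈ (0.6145, 0.028), with residuals under 1.5 mm. The zoom shows the tongue face at y≈66 mm. Now I'll grasp the plate.

```bash
cat >> h.py <<'E'
SY=np.radians(5.0); SO=np.array([.6145,.0278])
def st(x,y,z):
    c,s=np.cos(SY),np.sin(SY); return [SO[0]+c*x-s*y,SO[1]+s*x+c*y,z]
def rep(m=""):
    s=env.sense(); c,q=np.cos(SY),np.sin(SY); p=np.array(s["tcp_pos"][:2])-SO
    print(m,"t%.1f"%s["t"],"tcp",np.round(s["tcp_pos"],4),"st(mm)",np.round([c*p[0]+q*p[1],-q*p[0]+c*p[1]],4)*1000,"F",np.round(s["force"],1),"M",np.round(s["ft_torque"],2),"w %.4f gf %.1f"%(s["grip_width"],s["grip_force"]))
    return s
E
python3 - <<'E'
from h import *
u=np.array([.988,-.156]); n=np.array([-.156,-.988])
p=np.array([.481,-.323])-.025*u+.004*n
env.move_pose([*p,.17],[180,0,-9])
print(env.servo_line([*p,.064],speed=.12,contact_N=12)); rep("down")
env.close_gripper(60); rep("closed")
E
```

```text
False
down t9.6 tcp [ 0.4563 -0.3236  0.065 ] st(mm) [-188.2 -336.2] F [0.6 0.1 0.6] M [-0.04 -0.04  0.06] w 0.0849 gf 0.0
closed t10.3 tcp [ 0.4559 -0.3218  0.0641] st(mm) [-188.5 -334.5] F [0.  5.4 3.6] M [ 1.03 -0.09 -0.1 ] w 0.0070 gf 59.4
```

Run:
```python
from h import *
s=env.sense(); p=s["tcp_pos"]
env.servo_line([p[0],p[1],.20],speed=.15); rep("lift")
env.move_pose(st(0,-.087,.20),[180,0,95]); rep("over")
d=look("w4","stand_slot","stand_tab","plate")
import pickle; pickle.dump(d,open("w4.pkl","wb"))
```

```text
lift t11.4 tcp [ 0.4552 -0.3214  0.1985] st(mm) [-189.1 -334. ] F [ 0.2 -0.1 -2.2] M [ 0.04  0.04 -0.03] w 0.0072 gf 59.0
over t12.6 tcp [ 0.6217 -0.0595  0.1993] st(mm) [ -0.5 -87.6] F [ 0.2 -0.7 -2.8] M [-0.08  0.05 -0.03] w 0.0072 gf 58.9
stand_slot [(0.93, [0.6175, 0.0281, 0.0102])]
stand_tab [(0.79, [0.6171, 0.0698, 0.0965])]
plate [(0.93, [0.6239, -0.0413, 0.1481])]
```

View pics/w4.png

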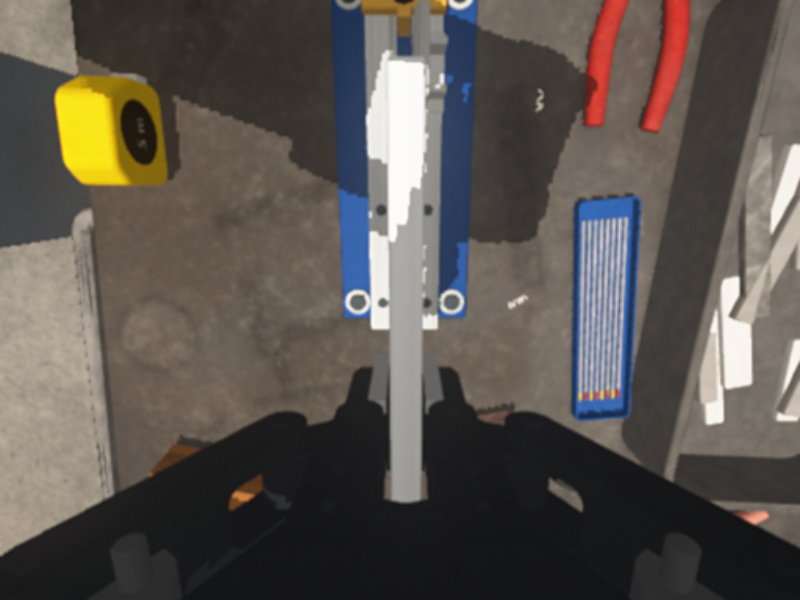

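The picture shows the plate (u≈406) lined up with the base's middle line (u≈405), and its front end short of the tab. Lowering it now.

Run:
```python
from h import *
import pickle
d=pickle.load(open("w4.pkl","rb")); e=back(d,(408*.64,58*.64),.2365)[:2]-SO
print("front end y",(-np.sin(SY)*e[0]+np.cos(SY)*e[1])*1000, "x",(np.cos(SY)*e[0]+np.sin(SY)*e[1])*1000)
env.servo_line(st(0,-.087,.10),speed=.12); rep()
h=env.servo_line(st(0,-.087,.060),speed=.04,contact_N=8); print(h); rep("down")
```

```text
front end y 3.951799445858838 x 0.4592580826083618
 t13.8 tcp [ 0.6229 -0.059   0.1011] st(mm) [  0.8 -87.2] F [-0.3  0.3 -2.5] M [-0.05 -0.02  0.03] w 0.0071 gf 58.9
True
down t14.3 tcp [ 0.6208 -0.0588  0.0812] st(mm) [ -1.3 -86.8] F [ 0.1  0.4 -3.9] M [-0.08  0.    0.02] w 0.0071 gf 59.3
```

Run:
```python
from h import *
for i in range(3):
    z=env.sense()["tcp_pos"][2]
    h=env.servo_line(st(0,-.087,.060),speed=.03,contact_N=10); s=rep(str(h))
    if s["tcp_pos"][2]<.066: break
```

```text
True t14.9 tcp [ 0.6216 -0.0588  0.062 ] st(mm) [ -0.4 -86.9] F [-0.2 -0.2  3.5] M [-0.   -0.02  0.03] w 0.0074 gf 60.2
```

Run:
```python
from h import *
z=.0622
h=env.servo_line(st(0,-.087+.048,z),speed=.06,contact_N=15); s=rep(str(h))
if not h:
    h=env.servo_line(st(0,-.087+.095,z),speed=.02,contact_N=8); rep(str(h)); env.sleep(.2); rep()
```

```text
False t15.9 tcp [ 0.6175 -0.0102  0.062 ] st(mm) [ -0.3 -38.2] F [-2.1  0.1  5.7] M [-0.12  0.27  0.06] w 0.0071 gf 60.4
True t17.1 tcp [0.6158 0.0081 0.0621] st(mm) [ -0.4 -19.8] F [ 0.5 -2.   2.9] M [-0.04  0.03  0.03] w 0.0072 gf 60.0
 t17.3 tcp [0.6157 0.008  0.062 ] st(mm) [ -0.5 -19.8] F [ 1.2 -0.4  2.4] M [ 0.08 -0.2  -0.02] w 0.0072 gf 59.9
```

Run:
```python
from h import *
h=env.servo_line(st(0,-.0198+.012,.0622),speed=.015,contact_N=12); rep(str(h)); env.sleep(.3); s=rep()
env.get_image("top"); env.get_image("side")
for c in("top","side"): print([(round(r["conf"],2),np.round(r["at"],4)) for r in env.landmark_of(c,"plate")[:1]])
```

```text
True t17.7 tcp [0.6158 0.0082 0.0626] st(mm) [ -0.4 -19.7] F [ 1.1 -1.6  2.1] M [ 0.01 -0.04  0.03] w 0.0073 gf 60.0
 t18.0 tcp [0.6158 0.0081 0.0625] st(mm) [ -0.4 -19.7] F [-0.9 -0.1  2.9] M [0.17 0.09 0.02] w 0.0071 gf 60.0
[(0.4, array([0.616 , 0.0322, 0.0086]))]
[(0.76, array([0.6114, 0.0334, 0.0145]))]
```

The plate is home: two pushes stopped at the same place. I'll let go and back off, then check reachability for the clamp poses before moving again.

```bash
cat >> h.py <<'E'
from scipy.spatial.transform import Rotation as Ro
def tool(Rc,al,s):
    "tool rotation gripping a clamp with frame Rc; al: lean toward jaws; s=+-1 half turn"
    cx,cy,cz=Rc.T; z=-np.cos(al)*cz+np.sin(al)*cx; y=-s*cy; return np.c_[np.cross(y,z),y,z]
def eul(R): return Ro.from_matrix(R).as_euler('xyz',degrees=True)
def flat(phi): return Ro.from_euler('z',phi,degrees=True).as_matrix()
def dip(th,sg):
    "clamp frame, jaws towards sg*stand y, dipping th"
    t=np.radians(th); cx=np.array([0,sg*np.cos(t),-np.sin(t)]); cy=np.array([-sg,0,0.])
    return Ro.from_euler('z',SY).as_matrix()@np.c_[cx,cy,np.cross(cx,cy)]
def tcp_at(piv,Rc,zt): return np.array(piv)+Rc@np.array([-.062,0,zt-.012])
E
python3 - <<'E'
from h import *
env.release(); s=rep("rel")
p=s["tcp_pos"]; env.servo_line([p[0],p[1],.24],speed=.2); rep("up")
for sg in(1,-1):
  for s in(1,-1):
    for al in(0,15,30):
      A=np.radians(al); zt=.011+.003*al/30
      pk=flat(21); p0=tcp_at([.4925,.2955,.012],pk,zt)
      j0=env.inverse_kinematics(p0,eul(tool(pk,A,s)))
      j0b=env.inverse_kinematics(p0+[0,0,.12],eul(tool(pk,A,s)))
      r=[]
      for th in(60,70,80):
        Rc=dip(th,sg); off=.05*np.cos(np.radians(th))*sg
        T=tool(Rc,A,s); o=[]
        for h,b in((.113,0),(.18,0),(.113,.10)):
          q=env.inverse_kinematics(tcp_at(st(.004,.0435-off,h),Rc,zt)-b*T[:,2],eul(T)); o.append(None if q is None else np.round(q).astype(int).tolist())
        r.append(o if all(x is not None for x in o) else [x is not None for x in o])
      print(sg,s,al,j0 is not None and np.round(j0).astype(int),j0b is not None); [print("    ",x) for x in r]
E
```

```text
rel t18.9 tcp [0.616  0.008  0.0627] st(mm) [ -0.2 -19.9] F [-1.1 -0.4  0.5] M [-0.01 -0.01  0.  ] w 0.0852 gf 0.0
up t20.0 tcp [0.6152 0.0081 0.2381] st(mm) [ -1.1 -19.7] F [0.4 0.2 0.1] M [ 0.05 -0.02 -0.  ] w 0.0851 gf 0.0
1 1 0 [ 24   3 116   0  61  93] True
     [[16, 18, 97, -58, 87, 27], [16, 13, 95, -58, 90, 21], [23, 18, 91, -56, 95, 26]]
     [False, False, False]
     [False, False, False]
1 1 15 [ 24  -6 126  -1  45  94] True
     [[12, 12, 97, -45, 81, 19], [12, 8, 95, -45, 86, 15], [18, 11, 92, -43, 90, 18]]
     [[17, 16, 96, -54, 86, 25], [17, 12, 94, -53, 90, 20], [23, 16, 90, -51, 95, 24]]
     [False, False, True]
1 1 30 [ 25 -12 135  -4  28  97] True
     [[7, 8, 98, -31, 78, 10], [7, 5, 95, -30, 83, 7], [12, 5, 92, -30, 87, 10]]
     [[12, 11, 97, -40, 81, 17], [12, 7, 94, -40, 86, 13], [18, 9, 91, -39, 90, 17]]
     [[17, 15, 95, -49, 86, 23], [17, 11, 93, -49, 90, 18], [23, 15, 89, -47, 95, 22]]
1 -1 0 [ 24   3 116   0  61 -87] True
     [[16, 18, 97, -58, 87, -153], [16, 13, 95, -58, 90, -159], [23, 18, 91, -56, 95, -154]]
     [False, False, False]
     [Fals
[... 1734 characters left out ...]
[-22, 26, 96, 67, 107, -37], [-22, 20, 95, 68, 109, -32], [-29, 29, 90, 63, 114, -37]]
-1 -1 15 [ 24  -6 126  -1  45 -86] True
     [[-13, 11, 98, 42, 88, -26], [-13, 7, 96, 42, 93, -22], [-19, 9, 93, 41, 97, -26]]
     [[-17, 15, 98, 50, 93, -31], [-17, 11, 96, 50, 97, -26], [-23, 14, 92, 48, 102, -30]]
     [[-20, 19, 96, 56, 99, -34], [-20, 14, 95, 57, 103, -29], [-27, 20, 91, 54, 107, -34]]
-1 -1 30 [ 25 -12 135  -4  28 -83] True
     [[-8, 8, 98, 29, 83, -19], [-8, 4, 95, 29, 88, -16], [-12, 4, 93, 29, 92, -19]]
     [[-13, 10, 98, 38, 87, -25], [-13, 6, 95, 38, 92, -21], [-18, 8, 92, 36, 96, -25]]
     [[-17, 14, 97, 45, 93, -30], [-17, 9, 95, 46, 97, -25], [-23, 13, 91, 43, 101, -29]]
```

```bash
cat >> h.py <<'E'
AL=np.radians(20); ZT=.0135; PH=20.8; PIV=[.4918,.2963,.012]
E
python3 - <<'E'
from h import *
pk=flat(PH); p=tcp_at(PIV,pk,ZT); e=eul(tool(pk,AL,1))
env.move_pose(p+[0,0,.10],e); rep("pre")
d=env.get_image("wrist")
print([(q,np.round(env.landmark_of("wrist",q)[0]["at"],4).tolist()) for q in("clamp_pivot","clamp_grip","clamp_pads") if env.landmark_of("wrist",q)])
print(env.servo_line(p,speed=.08,contact_N=10)); rep("down")
env.close_gripper(70); rep("sq")
d=look("w5","clamp_pivot","clamp_pads","clamp_grip")
E
```

```text
pre t21.6 tcp [0.4342 0.2742 0.1136] st(mm) [-158.1  261.1] F [-0.8 -0.1  0.2] M [-0.06  0.12  0.01] w 0.0851 gf 0.0
[('clamp_pivot', [0.4944, 0.2931, 0.016]), ('clamp_pads', [0.5421, 0.3117, 0.0096])]
False
down t23.3 tcp [0.4344 0.2745 0.0142] st(mm) [-157.9  261.5] F [ 0.  -0.5 -0.3] M [-0.08  0.21 -0.01] w 0.0856 gf 0.0
sq t23.9 tcp [0.4391 0.2771 0.0201] st(mm) [-153.   263.6] F [-6.9 -1.2 21.9] M [ 0.15 -0.1   0.29] w 0.0234 gf 68.8
clamp_pivot [(0.96, [0.5052, 0.3034, 0.0138]), (0.6, [0.542, 0.3301, 0.0136])]
clamp_pads [(0.72, [0.5423, 0.3323, 0.012])]
clamp_grip [(0.57, [0.456, 0.2667, 0.013])]
```

View pics/w5.png

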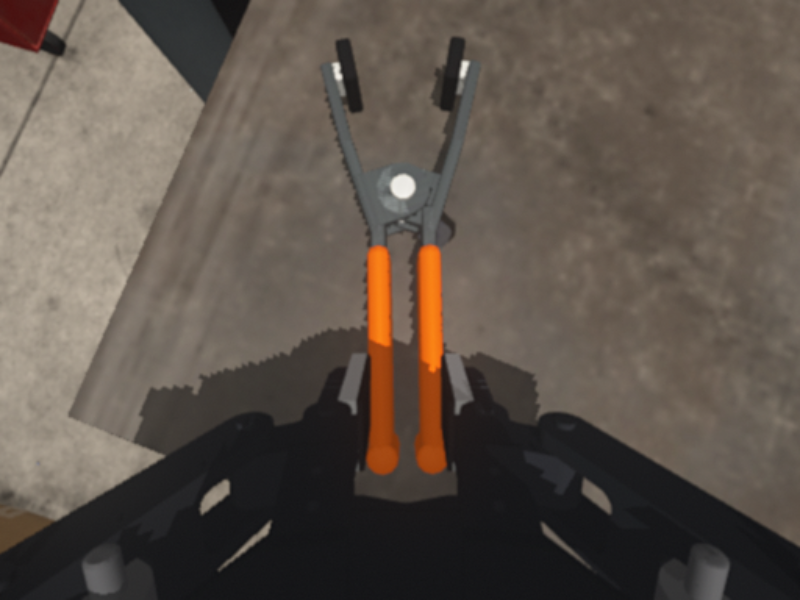

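The clamp is squeezed fully open: handles parallel at u≈380 and 430, pivot at (401,186), pads at (348,75) and (453,73). I'll work out where it sits in the gripper and lift it.

Run:
```python
from h import *
import pickle
d=env.get_image("wrist"); s=env.sense(); T=Ro.from_euler('xyz',s["tcp_rot"],degrees=True).as_matrix() if np.ndim(s["tcp_rot"])==1 else np.array(s["tcp_rot"])
print(np.round(T,3).tolist(), np.round(eul(tool(flat(PH),AL,1)),1), s["tcp_rot"])
P=back(d,(401*.64,186*.64),.025); A=back(d,(350*.64,75*.64),.024);B=back(d,(453*.64,73*.64),.024)
H1=back(d,(380*.64,300*.64),.024);H2=back(d,(430*.64,300*.64),.024)
print("piv",P,"pads",A,B,(A+B)/2,"handles",H1,H2); m=(A+B)/2-P; print("yaw",np.degrees(np.arctan2(m[1],m[0])),np.linalg.norm(m))
P[2]=.012; r=T.T@(P-s["tcp_pos"]); print("pivot in tool",r)
m2=np.arctan2(m[1],m[0])
np.save("rel.npy",r)
p=np.array(s["tcp_pos"]); env.servo_line(p+[0,0,.10],speed=.12); rep("lift")
d=look("w6","clamp_pivot","clamp_pads"); s=env.sense(); T=Ro.from_euler('xyz',s["tcp_rot"],degrees=True).as_matrix()
c=proj(d,np.array(s["tcp_pos"])+T@r+[0,0,.013])/.64; print("predicted pivot px (800)",c)
m=env.silhouettes("wrist","clamp")[0]["mask"]; print("mask rows",np.where(m.any(1))[0][[0,-1]]/.64)
```

```text
[[0.874, 0.356, 0.331], [0.333, -0.934, 0.127], [0.354, -0.001, -0.935]] [180.  -20.   20.8] [-179.93861964  -20.75988786   20.83302317]
piv [0.50328039 0.30279742 0.025     ] pads [0.5352519  0.33446827 0.024     ] [0.54900439 0.30039703 0.024     ] [0.54212815 0.31743265 0.024     ] handles [0.46386841 0.29539955 0.024     ] [0.46989917 0.2795454  0.024     ]
yaw 20.643048015769416 0.04152514591729772
pivot in tool [ 0.06173801 -0.00114229  0.03213942]
lift t25.2 tcp [0.4381 0.2766 0.1185] st(mm) [-154.1  263.3] F [ 0.8 -0.2 -2.7] M [-0.11  0.35  0.04] w 0.0230 gf 68.6
clamp_pivot [(0.8, [0.5028, 0.299, 0.1097])]
clamp_pads [(0.69, [0.5421, 0.3302, 0.105])]
predicted pivot px (800) [400.92012245 185.55420519]
mask rows [ 40.625 471.875]
```

View pics/w6.png

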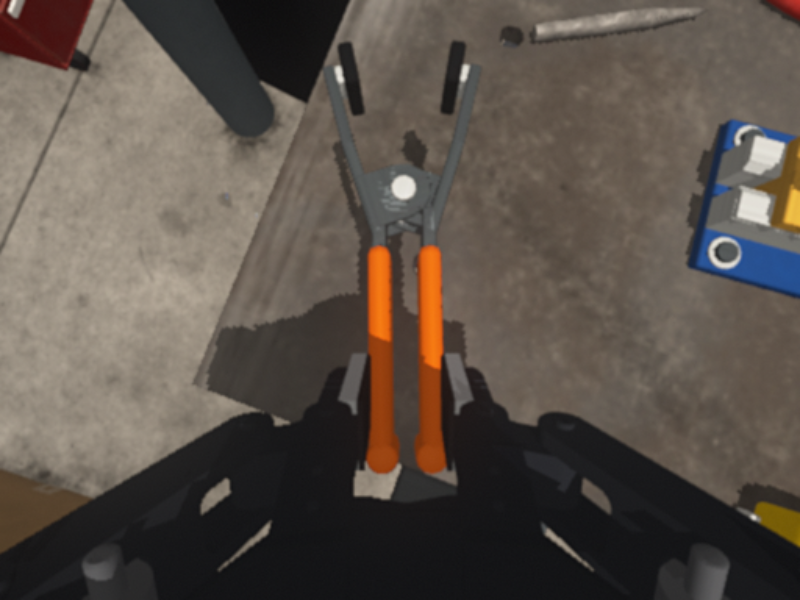

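```bash
cat >> h.py <<'E'
R_REL=np.array([.0617,-.0011,.0321]); A2=np.radians(20.7); TH=65
def clip(xc,h,y=.0435):
    Rc=dip(TH,1); R=tool(Rc,A2,1); return np.array(st(xc,y-.05*np.cos(np.radians(TH)),h))-R@R_REL, eul(R)
E
python3 - <<'E'
from h import *
s=env.sense(); p=np.array(s["tcp_pos"])
for h in(.21,.16,.105):
    q,e=clip(.0043,h); print(np.round(q,3),np.round(e,1),env.inverse_kinematics(q,e) is not None)
env.servo_line(p+[0,0,.12],speed=.2)
q,e=clip(.0043,.20); env.move_pose(q,e); rep("pre")
d=env.get_image("side"); ims=d["img"]
for n in("clamp_pivot","clamp_pads","stand_tab"): print(n,[np.round(r["at"],4) for r in env.landmark_of("side",n)[:1]])
d=look("w7","stand_tab","clamp_pivot","clamp_pads")
a=cv2.resize(ims[130:280,150:350],(400,300)); b=cv2.resize(d["img"],(400,300))
cv2.imwrite("pics/c7.png",np.hstack([a,b])[:,:,::-1])
E
```

```text
[0.62  0.029 0.276] [180.   44.3  95. ] True
[0.62  0.029 0.226] [180.   44.3  95. ] True
[0.62  0.029 0.171] [180.   44.3  95. ] True
pre t27.4 tcp [0.6194 0.0292 0.265 ] st(mm) [5. 1.] F [-0.  -0.  -1.7] M [ 0.53  0.04 -0.  ] w 0.0233 gf 68.7
clamp_pivot [array([0.6122, 0.0464, 0.1987])]
clamp_pads [array([0.602 , 0.0678, 0.1545])]
stand_tab [array([0.6153, 0.0746, 0.0938])]
stand_tab []
clamp_pivot [(0.64, [0.621, 0.0482, 0.2028]), (0.53, [0.601, 0.0656, 0.1595])]
clamp_pads [(0.75, [0.6002, 0.0679, 0.1565])]
```

View pics/c7.png

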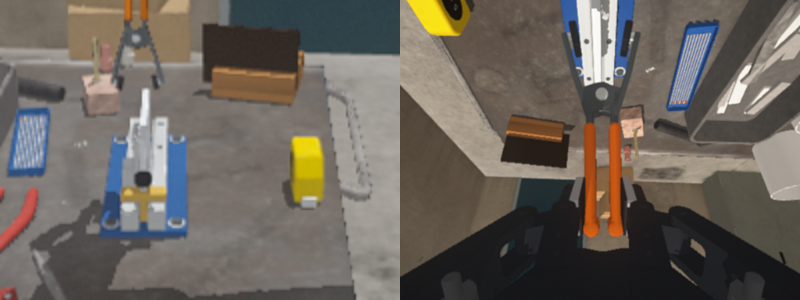

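View c7: the clamp hangs open above the plate, jaws down (pivot at crop (137,38), pads at (120,80) and (156,78)), with the plate and tab below at (147,92). I'll check the lateral alignment by projection.

Run:
```python
from h import *
d=env.get_image("side"); f=lambda X:np.round((proj(d,np.array(X))-[150,130])*2,1)
print("pivot",f(st(.0043,.0224,.2)),"pads",f(st(.0043-.0165,.04,.162)),f(st(.0043+.0165,.04,.162)))
print("plate end top",f(st(-.004,.0725,.1)),f(st(.004,.0725,.1)),"tab",f(st(.0053,.062,.096)),f(st(.0113,.062,.096)))
g=d["img"].astype(int)
for r in (174,177,180,184): print(r,[tuple(g[r,c]) for c in range(214,233)])
cm=env.silhouettes("side","clamp")[0]["mask"]
for r in range(146,176,4): print(r,np.where(cm[r])[0].tolist())
pm=env.silhouettes("side","plate"); 
if pm:
    m=pm[0]["mask"]; rr=np.where(m.any(1))[0]; print("plate",pm[0]["conf"],rr[[0,-1]],[(r,np.where(m[r])[0][[0,-1]].tolist()) for r in range(rr[0],rr[-1],3)])
```

```text
pivot [136.5  36.7] pads [151.9  74.9] [121.7  75.2]
plate end top [144.9 139.1] [137.5 139.2] tab [136.8 138.2] [131.4 138.2]
174 [(np.int64(120), np.int64(115), np.int64(111)), (np.int64(119), np.int64(115), np.int64(111)), (np.int64(119), np.int64(114), np.int64(109)), (np.int64(122), np.int64(114), np.int64(110)), (np.int64(120), np.int64(116), np.int64(110)), (np.int64(120), np.int64(116), np.int64(111)), (np.int64(118), np.int64(111), np.int64(107)), (np.int64(163), np.int64(161), np.int64(161)), (np.int64(185), np.int64(185), np.int64(186)), (np.int64(191), np.int64(192), np.int64(193)), (np.int64(153), np.int64(149), np.int64(148)), (np.int64(124), np.int64(117), np.int64(111)), (np.int64(125), np.int64(117), np.int64(111)), (np.int64(105), np.int64(98), np.int64(95)), (np.int64(98), np.int64(91), np.int64(86)), (np.int64(121), np.int64(113), np.int64(108)), (np.int64(125), np.int64(118), np.int64(112)), (np.int64(125), np.int64(118), np.int64(112)), (np.int64(125), np.int64(118), np.int64(113))]
177 [(np.int64(121), np.int64(115), np.int64(112)), (np.int64(119), np.int64(115
[... 2419 characters left out ...]
07)), (np.int64(114), np.int64(109), np.int64(104)), (np.int64(114), np.int64(109), np.int64(105)), (np.int64(117), np.int64(111), np.int64(108)), (np.int64(117), np.int64(113), np.int64(108))]
146 [211, 212, 213, 214, 215, 216, 217, 218, 219, 220, 221, 222]
150 [210, 211, 212, 213, 214, 215, 216, 217, 218, 219, 220, 221, 222, 223, 224]
154 []
158 []
162 []
166 [206, 207]
170 [205, 206, 207, 208, 209, 210, 227, 228, 229]
174 []
plate 0.75 [177 214] [(177, [222, 223]), (180, [221, 224]), (183, [220, 224]), (186, [220, 224]), (189, [220, 224]), (192, [220, 224]), (195, [219, 224]), (198, [219, 224]), (201, [219, 224]), (204, [219, 224]), (207, [219, 224]), (210, [219, 224]), (213, [220, 224])]
```

Alignment agrees to about 1 mm. Descending.

Run:
```python
from h import *
q,e=clip(.0043,.165); print(env.servo_line(q,speed=.08,contact_N=8)); rep()
q,e=clip(.0043,.104); print(env.servo_line(q,speed=.03,contact_N=8)); s=rep("down")
T=Ro.from_euler('xyz',s["tcp_rot"],degrees=True).as_matrix(); print("pivot z",(np.array(s["tcp_pos"])+T@R_REL)[2])
env.get_image("side"); 
for n in("clamp_pivot","plate"): print(n,[np.round(r["at"],4) for r in env.landmark_of("side",n)[:1]])
```

```text
False
 t28.5 tcp [0.6197 0.0288 0.2305] st(mm) [5.3 0.5] F [ 0.  -0.1 -2.1] M [ 0.58 -0.03 -0.01] w 0.0233 gf 68.7
True
down t30.1 tcp [0.6201 0.0282 0.1782] st(mm) [ 5.6 -0.1] F [-1.4  0.1  3.7] M [ 0.06  0.12 -0.09] w 0.0232 gf 69.1
pivot z 0.11204787168367941
clamp_pivot [array([0.614 , 0.0459, 0.1145])]
plate [array([0.6105, 0.0285, 0.011 ])]
```

Run:
```python
from h import *
q,e=clip(.0043,.1095); env.servo_line(q,speed=.02,contact_N=8); rep("press")
env.release(); env.sleep(.3); s=rep("rel")
T=Ro.from_euler('xyz',s["tcp_rot"],degrees=True).as_matrix()
env.get_image("side")
for n in("clamp_pivot","clamp_pads","plate"): print(n,[np.round(r["at"],4) for r in env.landmark_of("side",n)[:1]])
p=np.array(s["tcp_pos"]); print(env.servo_line(p-.13*T[:,2],speed=.12,contact_N=6)); rep("back")
for c in("side","wrist"):
  env.get_image(c)
  for n in("clamp_pivot","clamp_pads","clamp_grip","plate"): print(c,n,[np.round(r["at"],4) for r in env.landmark_of(c,n)[:1]])
```

```text
press t30.5 tcp [0.6206 0.0285 0.178 ] st(mm) [6.1 0.2] F [-1.6  0.1  8.8] M [-0.4   0.27 -0.13] w 0.0233 gf 69.3
rel t31.5 tcp [0.6199 0.0289 0.1756] st(mm) [5.4 0.6] F [-0.2  0.5  0.2] M [ 0.28 -0.04  0.01] w 0.0855 gf 0.0
clamp_pivot [array([0.6158, 0.045 , 0.1156])]
clamp_pads [array([0.6086, 0.0679, 0.0671])]
plate [array([ 0.4961, -0.265 ,  0.0092])]
False
back t32.9 tcp [0.6119 0.1191 0.2675] st(mm) [ 5.4 91.2] F [-0.  -0.7  0.1] M [ 0.29  0.01 -0.04] w 0.0853 gf 0.0
side clamp_pivot [array([0.6139, 0.0455, 0.1144])]
side clamp_pads [array([0.6083, 0.0675, 0.0645])]
side clamp_grip [array([0.6242, 0.0313, 0.1689])]
side plate [array([0.6102, 0.0292, 0.0103])]
wrist clamp_pivot [array([0.6166, 0.0501, 0.1165])]
wrist clamp_pads [array([0.6107, 0.064 , 0.0695])]
wrist clamp_grip [array([0.6271, 0.0307, 0.173 ])]
wrist plate []
```

The clamp sits clipped, with the pivot at z≈0.115 and the pads at z≈0.067. I'll check numerically in the current wrist image that the plate is still against the stop.

Run:
```python
from h import *
s=env.sense(); 
env.move_pose(st(0,.07,.30),[180,0,95]); rep()
d=env.get_image("wrist"); print("cam st y",(-np.array(d["R"]).T@d["t"]).round(3))
g=d["img"].astype(int)
def line(x,z,ys):
    print("x",x,"z",z)
    for y in ys:
        u,v=proj(d,np.array(st(x/1000,y/1000,z/1000))); 
        if 0<=u<511 and 0<=v<383: print("  y%d (%.0f,%.0f)"%(y,u,v),g[int(round(v)),int(round(u))].tolist())
line(0,100,range(56,92,2)); line(0,46,range(58,90,2)); line(-14,46,range(64,84,3))
u0,v0=proj(d,np.array(st(0,.07,.1))); print("1px mm ~",1000/np.linalg.norm(proj(d,np.array(st(0,.071,.1)))-[u0,v0])/1000)
cv2.imwrite("pics/f8.png",d["img"][:,:,::-1])
import pickle; pickle.dump(d,open("w8.pkl","wb"))
```

```text
t34.1 tcp [0.6081 0.0974 0.2995] st(mm) [-0.3 69.9] F [-0.2 -0.2 -1.2] M [0.01 0.01 0.04] w 0.0856 gf 0.0
cam st y [0.602 0.165 0.435]
x 0 z 100
  y56 (259,184) [251, 250, 248]
  y58 (259,182) [251, 250, 249]
  y60 (259,181) [251, 250, 248]
  y62 (259,179) [251, 250, 248]
  y64 (259,177) [251, 250, 248]
  y66 (259,176) [251, 250, 248]
  y68 (259,174) [251, 251, 249]
  y70 (259,173) [253, 252, 250]
  y72 (259,171) [195, 192, 186]
  y74 (259,169) [124, 124, 120]
  y76 (259,168) [127, 126, 122]
  y78 (259,166) [128, 127, 125]
  y80 (259,165) [129, 127, 123]
  y82 (259,163) [100, 84, 65]
  y84 (259,161) [49, 49, 51]
  y86 (259,160) [55, 52, 53]
  y88 (259,158) [55, 53, 53]
  y90 (259,156) [56, 54, 54]
x 0 z 46
  y58 (259,173) [253, 252, 250]
  y60 (259,172) [248, 246, 243]
  y62 (259,171) [195, 192, 186]
  y64 (259,169) [124, 124, 120]
  y66 (259,168) [127, 126, 122]
  y68 (259,167) [127, 127, 123]
  y70 (259,165) [129, 127, 123]
  y72 (259,164) [124, 115, 103]
  y74 (259,162) [59, 53, 48]
  y76 (259,161) [49, 49, 51]
  y78 (259,159) [54, 52, 52]
  y80 (259,158) [55, 53, 53]
  y82 (259,157) [55, 53, 54]
  y84 (259,155) [55, 53, 53]
  y86 (259,154) [56, 53, 53]
  y88 (259,152) [56, 53, 54]
x -14 z 46
  y64 (249,169) [235, 233, 228]
  y67 (249,167) [235, 233, 229]
  y70 (249,165) [235, 233, 228]
  y73 (249,163) [235, 234, 230]
  y76 (249,161) [233, 223, 200]
  y79 (249,159) [246, 206, 80]
  y82 (249,157) [247, 209, 82]
1px mm ~ 1.2458263448415552
```

The plate end is at y≈71.5 mm and the tongue face at ≈71.4 mm, so the plate is home. The arm is clear, so I'm handing in.

Run:
```python
from h import *
print(env.close_job());
```

```text
the job is handed in; nothing more can be done
None
```

The job is handed in at about 34 s. By the camera measurements the bright plate stands in the slot against the brass stop and the clamp is clipped over plate and tab and released. The clamp's pinch force was not measured, and no verdict came back.

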